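# Refit the handwheel of the book press and nip the mended book

## Robot

A 7-joint arm with a two-finger parallel gripper is mounted at the origin on a cart in front of the work surface, level with it; the furniture and walls round the work are solid. World frame = base frame: x ahead of the robot, y to its left, z up, the work surface at z = 0. Lengths are in m, angles in rad, forces in N, time in s.
With the tool pointing down it reaches from about 0.425 to 0.925 m from the base axis. Payload 6.8 kg.
Tool frame: the origin (TCP) lies midway between the tips of the shut fingers; the grasp point (between the pads) lies 19 mm behind it (r.grip_point_offset is the distance from the TCP to the grasp point, in m); z points along the fingers, y is the direction in which the jaws open and shut (so a half turn about z gives the same grasp; the last joint's range is limited). The gripper opens to 85 mm and grips with 20 to 120 N. Pads are 22 mm wide; open, the fingers measure 114 mm over their backs; the gripper's body (76 mm by 85 mm) begins 54 mm behind the grasp point. The pads swing forward as they close: fully open they stand 13 mm farther back than shut.
Start: joints at [-1.374, 0.477, 0.022, 1.555, -0.011, 1.109, -0.083], TCP at [0.203, 0.644, 0.231] pointing down, gripper open.
Joint ranges: [-2.96, 2.96], [-0.34, 2.1], [-1.41, 1.46], [0.24, 2.44], [-1.37, 4.51], [0.17, 1.92], [-2.96, 2.96]. Speed limits (rad/s): [2.39, 2.39, 3.14, 3.14, 3.14, 3.14, 3.14].

## Interface

Orientations are given as a rotation vector (axis times angle).
In Python, from bench import r, grab_frame, camera_params gives the robot as it stands.
- The arm moves only by the tool carry_out, never from a script. Its argument "motion" is text: rows parted by semicolons, each of 5 numbers parted by spaces: the closure, from 0 (fully open) to 1 (shut), then the shift along the tool's x, y, z in mm, then the turn about the tool's z in rad. In form: fingers dx dy dz twist; .... A call has exactly 8 rows; each row shifts and turns the commanded pose from where the row before left it, along the tool's axes as they then stand; what a row does not reach is not made up. A row lasts 1/8 s, in which the tool goes at most 62.5 mm and 10.7 degrees, less where a joint would pass 70% of its speed; a pose out of reach is approached as far as the arm can. A call with a gripper value outside its range is refused whole. The fingers move at their own pace and stop on an object; "newtons" is the grip in N (left out, the last holds). Time passes only in rows, so rows that do not move let the fingers close, or fill a call up. It gives the time, the measured TCP pose, the force and the opening at its end, in the units of the state.
- r.get_obs(): the state, without advancing time (a new reading comes with each control period).
- grab_frame(name): name is "scene" or "top"; returns the picture (400x640x3 uint8, red, green, blue); there is no depth.
- camera_params(name): a dict with "fx", "fy", "cx", "cy" (pixels), "eye" and "attitude" of the camera in the world. Camera axes: x right, y down, z forward; pixel columns grow to the right and rows downward; lengths in m; the calibration is good to about 2 mm. A picture is of the moment at which its call begins. camera_params takes no time and is no camera call.
- r.hand_in(): hands the job in, once; it reports no verdict.
The state is a dict: "clock": time; "joints": joint angles; "qvel": joint speeds; "tau": joint torques, N m; "tcp_pos": TCP position; "orientation": TCP orientation; "contact_force": force on the tool from outside, world axes, zero at the start; "moment": the same for the moment, N m; "grip_width": finger opening in m.
Only numpy, scipy, OpenCV 4.12 (cv2) and the standard library are available. Lean on these libraries where they do the work, as an engineer would, in place of code of your own. Each camera call takes 0.05 s, during which the arm holds its last target.

## Task

A mended book is waiting in the bench press, but the press's handwheel is off and somebody has left the date stamp standing on top of the press. Stand the stamp upright on the table out of the way, push the handwheel's socket onto the squared end of the spindle, turning it until it drops fully home, then wind it clockwise until the platen grips the book firmly, and let go. Do not move the book in the press or disturb the other things on the table.

Things in the scene. Friction and masses are not known exactly. Their poses are not given: they have to be found in the camera images.
- press: Grey bench book press, fixed to the table. Base plate 210 x 290 x 22 mm, a steel column 122 mm either side of the middle, flat crossbeam 64 mm wide, 290 mm long along the press's y, top at z = 118 mm; a nut 17 mm tall on the beam over each column. Origin: centre of the base's underside, z up, x away from the robot. Table clear for 90 mm left (+y) of the base's end
- spindle_seat (a point): Point on the vertical spindle axis at the shoulder (40 mm across, 130 mm above the table, middle of the beam) on which the fitted wheel's boss rests. Above it: a square shaft 18 mm wide, 24 mm high, the top 4 mm chamfered. This point does not turn with the spindle: how the square is turned differs each time and is not reported
- spindle_tip (a point): Tip of the spindle, 38 mm above the seat; the top 14 mm is a round nose 17 mm across, tapered to 6 mm, standing on the square. The spindle turns stiffly (up to 0.3 N m) and stays where left; pressing over about 30 N while turning an unseated wheel may drag it. Clockwise from above lowers the platen 4 mm a radian; once it meets the book the torque climbs: 0.7 N m is firm
- press_platen: Dark steel plate, 165 x 205 x 12 mm, sliding on the columns, moved by the spindle; starts 3 to 7 mm above the book. Origin: centre of its underside, axes as the press's
- book: Hardback book, 242 x 168 x 30 mm, 0.8 kg, flat on the press base under the platen, long along its x. Origin: centre of its underside
- handwheel: Dark steel handwheel, 0.35 kg, upright on the table. Rim 113 mm across; four spokes along its x and y, tops 17 mm above its underside. Square boss 34 mm wide, 54 mm high, flat sides facing its x and y, with a socket below, 20 mm square, 44 mm deep, parallel to the boss's sides. Origin: centre of the boss's underside, z up along the axis. When home the origin is at spindle_seat
- wheel_grip (a point): Point on the wheel's axis 40 mm above its underside, middle of the boss's part above the spokes (17 to 54 mm): grip two flat sides there, 34 mm. On unmatched squares the wheel stops 20 to 24 mm above home, resting on the corners of the shaft; when the squares match within about 0.1 rad (every quarter turn) it drops
- date_stamp: Self-inking date stamp, 50 x 82 x 103 mm, 0.15 kg. Grey foot 40 x 68 mm; white cap 50 mm (its x) by 82 mm (its y), at 66 to 100 mm height, fixed. Stands upright on the press beam right of the spindle, where the wheel must go, long side along the beam. Origin: centre of its underside, z up
- stapler: Red desk stapler, 36 x 150 x 52 mm, a bystander. Origin: centre of its underside, long along its y
- glue_stick: Glue stick lying on the table, 30 mm thick, 98 mm long along its y, a bystander. Origin: underside, at its middle
- label_roll: Roll of labels, 68 mm across, 40 mm high, a bystander. Origin: centre of its underside
Things that resemble listed ones, but are neither listed nor needed, are in the scene too. What is shaped like the handwheel but orange is not meant.

How it is judged:
On the way, in this order (a step that is already met when the one before it is completed fails the run):
1. the date stamp stands upright on the table, clear of the press, and is let go (height (world z) of date_stamp below 0.006 m and angle between date_stamp's own z axis and vertical below 0.1 rad and contact force between the fingers and date_stamp below 0.1 N), for 0.2 s.
2. the handwheel is fully home on the square of the spindle (z of handwheel in the frame of spindle_seat between -0.004 and 0.003 m and horizontal distance between handwheel and spindle_seat below 0.004 m and angle between handwheel's own z axis and vertical below 0.08 rad), for 0.2 s.
3. the platen grips the book with the handwheel home (contact force between press_platen and book above 12 N and z of handwheel in the frame of spindle_seat below 0.004 m and horizontal distance between handwheel and spindle_seat below 0.005 m), for 0.2 s.
At the end, for the whole second after the job is handed in: The platen presses on the book with more than 12 N; the handwheel sits upright on the spindle with its underside within 3 mm of the shoulder and within 4 mm of the axis; the date stamp stands upright on the table, at rest; the book lies within 15 mm of where it was (all of step 2 and contact force between press_platen and book above 12 N and linear speed of each of handwheel, date_stamp below 0.01 m/s and height (world z) of date_stamp below 0.006 m and angle between date_stamp's own z axis and vertical below 0.1 rad and distance of book from where it was at the start of the episode below 0.015 m); the robot touches nothing.
It fails at once if the stapler, glue stick or label roll is pushed by more than 30 mm (distance of any of stapler, glue_stick, label_roll from where it was at the start of the episode above 0.03 m).
It fails at once if the book is shifted in the press by more than 15 mm (distance of book from where it was at the start of the episode above 0.015 m).
It fails at once if the date stamp is tipped over (angle between date_stamp's own z axis and vertical above 0.8 rad).
It also fails if it takes over 64 s, if anything falls off the work surface, if the arm or the gripper's body presses on something with over 40 N, if the wrist force passes 120 N, or if a joint passes its speed limit or range.

## Working session

There is one attempt and no reset: what is moved stays moved. The work goes in short steps, Python scripts to look and compute and a tool call to move; the robot and the scene stay as the last step left them, time stands still between calls to the robot, and variables do not carry over. Pictures are saved under pics/ and viewed, and the job is handed in when it is done.

Besides the shell and the picture viewer there is one more tool, called after "Emit:" as name(argument=value, ...), one argument or row to a line, values as JSON. carry_out: Moves the arm, as the interface text tells. Its arguments: {"type":"object","properties":{"motion":{"type":"string"},"newtons":{"type":"number"}},"required":["motion"]}

```bash
ls; mkdir -p pics; python3 - <<'E'
from bench import r, grab_frame, camera_params
import cv2
for n in ("scene","top"):
    print(n,camera_params(n))
    cv2.imwrite(f"pics/{n}0.png",cv2.cvtColor(grab_frame(n),cv2.COLOR_RGB2BGR))
print(r.get_obs(), r.grip_point_offset)
E
```

```text
pics
scene {'fx': 454.59151606092047, 'fy': 454.59151606092047, 'cx': 319.57863509466074, 'cy': 195.86684230015223, 'eye': array([ 0.09368911, -0.77259876,  0.71359773]), 'attitude': array([-2.12295616,  0.67169434, -0.32431071])}
top {'fx': 461.74494360988615, 'fy': 461.74494360988615, 'cx': 320.31082069960837, 'cy': 197.7772435117488, 'eye': array([ 0.36777402, -0.12608875,  1.33444609]), 'attitude': array([-2.15544065,  2.16751597, -0.13727238])}
{'clock': 0.1, 'joints': array([-1.37411453,  0.47777021,  0.02233733,  1.55636194, -0.01147104,
        1.10929965, -0.08308134]), 'qvel': array([ 0.00054579, -0.00304963, -0.00056534, -0.00345807, -0.0004355 ,
       -0.0003527 , -0.00031994]), 'tau': array([ 4.03307757e-03, -5.97764146e+01,  1.61356363e+00, -2.81958318e+01,
        1.28336385e-02,  5.00657581e-03,  7.72489784e-06]), 'tcp_pos': array([0.20241094, 0.64336821, 0.23038351]), 'orientation': array([-4.76795002e-01, -3.10508753e+00,  2.68184318e-03]), 'contact_force': array([ 0.1770598 ,  0.12034991, -0.86771983]), 'moment': array([ 0.01387206, -0.02316265,  0.02431508]), 'grip_width': 0.08549368569233286} 0.0187
```

View pics/scene0.png

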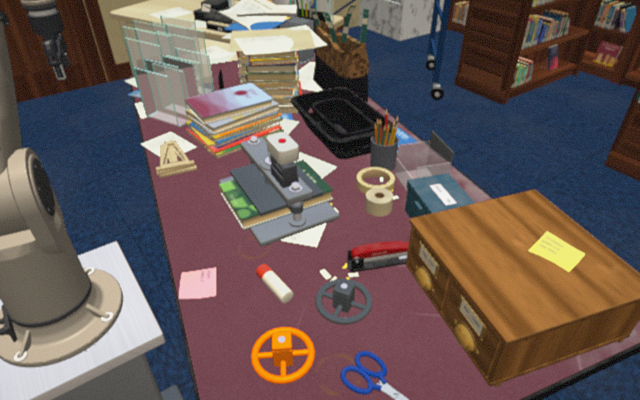

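View pics/top0.png

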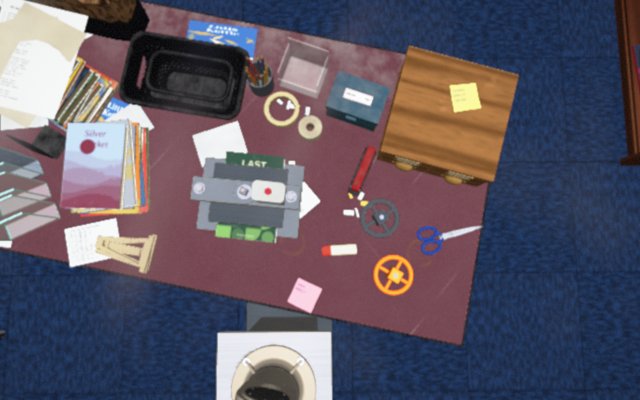

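```bash
cat > h.py <<'E'
import numpy as np, cv2
from scipy.spatial.transform import Rotation as R
from bench import r, grab_frame, camera_params
def ray(n,uv):
    c=camera_params(n); d=np.array([(uv[0]-c['cx'])/c['fx'],(uv[1]-c['cy'])/c['fy'],1.])
    return np.array(c['eye']), R.from_rotvec(c['attitude']).as_matrix()@d
def onz(n,uv,z):
    e,d=ray(n,uv); return e+d*(z-e[2])/d[2]
def proj(n,P):
    c=camera_params(n); p=R.from_rotvec(c['attitude']).as_matrix().T@(np.asarray(P,float)-c['eye'])
    return np.array([c['fx']*p[0]/p[2]+c['cx'],c['fy']*p[1]/p[2]+c['cy']])
def tri(uvs,uvt):
    A=[];b=[]
    for n,uv in (("scene",uvs),("top",uvt)):
        e,d=ray(n,uv); d=d/np.linalg.norm(d); M=np.eye(3)-np.outer(d,d); A.append(M); b.append(M@e)
    return np.linalg.lstsq(np.vstack(A),np.hstack(b),rcond=None)[0]
def snap(n,name,crop=None,k=1):
    im=cv2.cvtColor(grab_frame(n),cv2.COLOR_RGB2BGR); cv2.imwrite(f"pics/{name}_full.png",im)
    if crop:
        x0,y0,x1,y1=crop; im=im[y0:y1,x0:x1]
    im=cv2.resize(im,None,fx=k,fy=k,interpolation=cv2.INTER_CUBIC); cv2.imwrite(f"pics/{name}.png",im)
E
python3 - <<'E'
import cv2
t=cv2.imread("pics/top0.png"); s=cv2.imread("pics/scene0.png")
def c(im,x0,y0,x1,y1,k,n): cv2.imwrite(n,cv2.resize(im[y0:y1,x0:x1],None,fx=k,fy=k,interpolation=cv2.INTER_CUBIC))
c(t,180,140,320,250,5,"pics/t_press.png")
c(t,310,135,430,305,3.5,"pics/t_wheel.png")
c(s,210,125,350,250,4.7,"pics/s_press.png")
c(s,240,230,420,390,3.7,"pics/s_wheel.png")
E
```

```text
(no output)
```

View pics/t_press.png

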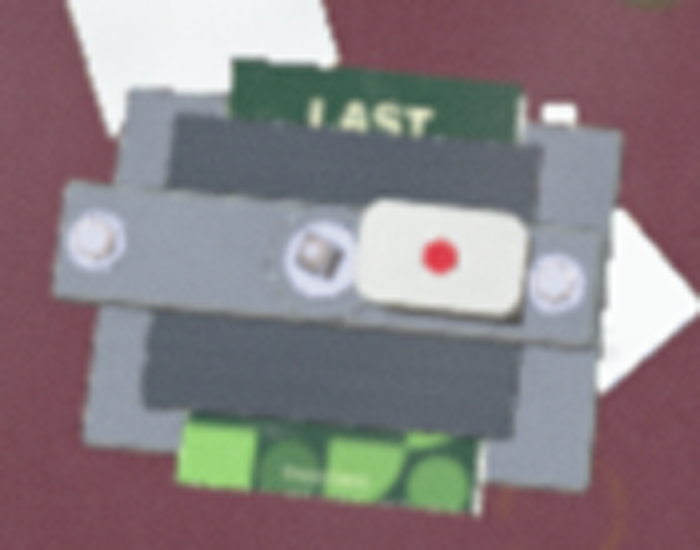

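View pics/t_wheel.png

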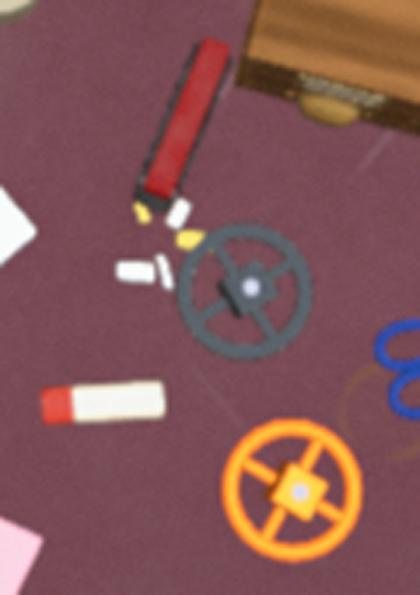

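View pics/s_press.png

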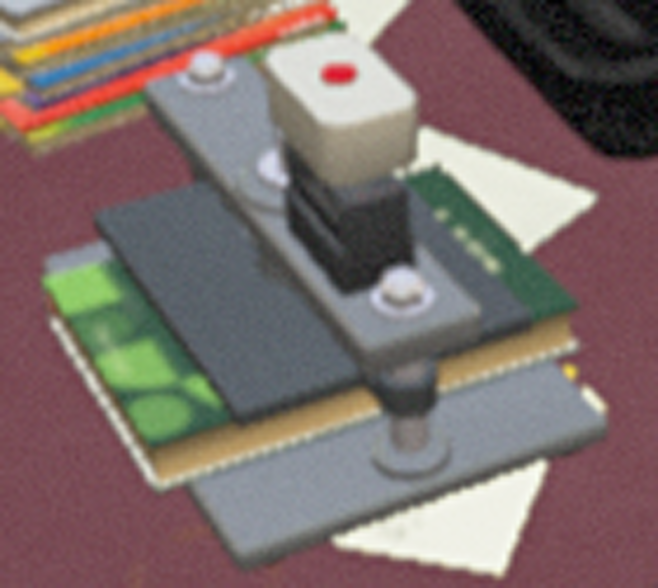

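View pics/s_wheel.png

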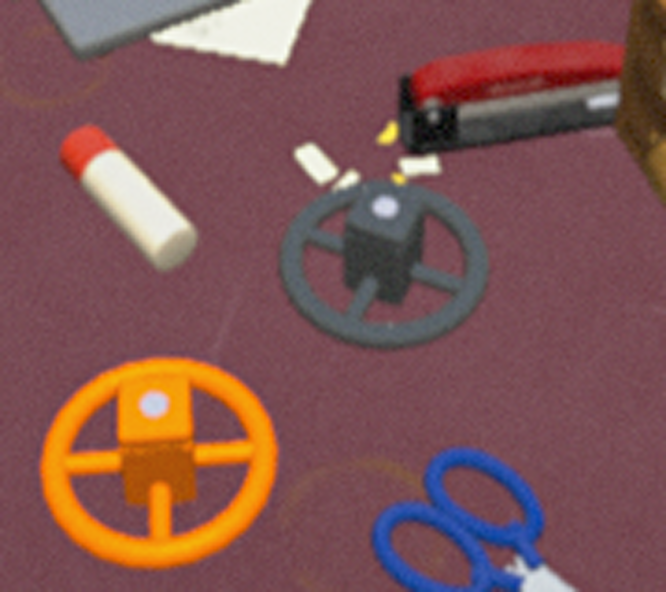

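```bash
python3 - <<'E'
from h import *
t=cv2.imread("pics/top0.png"); s=cv2.imread("pics/scene0.png")
f=lambda x,y,x0,y0,k:((x+.5)/k-.5+x0,(y+.5)/k-.5+y0)
n1=f(97,240,180,140,5);n2=f(558,282,180,140,5)
# nut/washer centres in scene: 
m1=f(206,68,210,125,4.7);m2=f(402,288,210,125,4.7)
for a,b in((m1,n1),(m2,n2)): print("nut tri",tri(a,b),"plane",onz("top",b,.135))
A=onz("top",n1,.135);B=onz("top",n2,.135);print("mid",(A+B)/2,"len",np.linalg.norm(A-B),"press yaw (y axis)",np.arctan2(*(A-B)[:2][::-1])-np.pi/2)
# cap top
hsv=cv2.cvtColor(t,cv2.COLOR_BGR2HSV)
roi=np.zeros(t.shape[:2],np.uint8); roi[176:208,248:289]=1
m=((hsv[...,1]<45)&(hsv[...,2]>185)&(roi>0)).astype(np.uint8)
m=cv2.morphologyEx(m,cv2.MORPH_CLOSE,np.ones((7,7)))
c=max(cv2.findContours(m,0,cv2.CHAIN_APPROX_NONE)[0],key=cv2.contourArea)
P=np.array([onz("top",p[0],.218)[:2] for p in c],np.float32);print("cap",cv2.minAreaRect(P*1000))
# red dot
red=((cv2.inRange(hsv,(0,120,100),(8,255,255))|cv2.inRange(hsv,(170,120,100),(180,255,255)))>0)&(roi>0)
print("red dot",onz("top",np.argwhere(red).mean(0)[::-1],.22))
# tip
print("tip",onz("top",f(318,257,180,140,5),.168),"washer",onz("top",f(322,258,180,140,5),.13))
# wheel rim
roi=np.zeros(t.shape[:2],np.uint8); roi[193:243,354:404]=1
g=((hsv[...,1]>10)&(hsv[...,0]>90)&(hsv[...,0]<130)&(roi>0)).astype(np.uint8)
cs=cv2.findContours(g,0,cv2.CHAIN_APPROX_NONE)[0];c=max(cs,key=cv2.contourArea)
P=np.array([onz("top",p[0],.014)[:2] for p in c],np.float32);print("rim",cv2.minEnclosingCircle(P*1000),cv2.fitEllipse(P*1000))
print("dot top",onz("top",f(251,287,310,135,3.5),.054),"tri",tri(f(385,207,240,230,3.7),f(251,287,310,135,3.5)))
cen=P.mean(0)
# spoke angles: sample mask radius 30-42mm
th=np.radians(np.arange(0,360,3));rc=np.array(cv2.minEnclosingCircle(P)[0])
hit=[]
for a in th:
    v=[g[tuple(np.round(proj("top",[*(rc+rr*np.array([np.cos(a),np.sin(a)])),.012])[::-1]).astype(int))] for rr in (.030,.034,.038,.042)]
    hit.append(sum(v))
print([(int(np.degrees(a)),int(h)) for a,h in zip(th,hit) if h>=2])
z=np.exp(4j*th)*np.array(hit)**2;print("spoke ang mod 90",np.degrees(np.angle(z.sum())/4))
E
```

```text
nut tri [0.54276404 0.18636667 0.12848964] plane [0.54241353 0.18441825 0.135     ]
nut tri [ 0.51879523 -0.05618093  0.12785996] plane [ 0.51896349 -0.05712653  0.135     ]
mid [0.53068851 0.06364586 0.135     ] len 0.24268041897447637 press yaw (y axis) -0.09678031884296345
cap ((521.212890625, -5.998180389404297), (102.00623321533203, 48.58461380004883), 83.32042694091797)
red dot [ 0.52081925 -0.00431882  0.22      ]
tip [0.52828105 0.06322171 0.168     ] washer [0.53296819 0.06727925 0.13      ]
rim ((470.1240234375, -303.1023254394531), 54.14207458496094) ((469.884521484375, -303.3089904785156), (104.77131652832031, 105.82938385009766), 24.48455047607422)
dot top [ 0.4699834  -0.30327615  0.054     ] tri [ 0.46913531 -0.30267587  0.055109  ]
[(27, 3), (29, 4), (33, 3), (117, 3), (119, 4), (123, 3), (204, 2), (207, 4), (210, 4), (213, 4), (216, 2), (297, 3), (300, 4), (303, 4), (306, 2)]
spoke ang mod 90 30.22719872192667
```

```bash
cat >> h.py <<'E'
def yawy(o):  # world yaw of tool y, and tilt
    M=R.from_rotvec(o).as_matrix(); return np.arctan2(M[1,1],M[0,1]), M
def plan(wps,start=None,yaw0=None,step=58,tw=.18):
    """wps: list of (xyz, yaw of tool y). prints rows dx dy dz(mm) twist, tool down"""
    o=r.get_obs(); p=np.array(o['tcp_pos'] if start is None else start,float); y=yawy(o['orientation'])[0] if yaw0 is None else yaw0
    for xyz,yt in wps:
        d=np.array(xyz)-p; dy=(yt-y)
        n=max(1,int(np.ceil(np.linalg.norm(d)*1000/step)),int(np.ceil(abs(dy)/tw-1e-6)))
        print("-- to",np.round(xyz,4),round(yt,3),"rows",n)
        for i in range(n):
            # remaining, world -> tool
            dd=(np.array(xyz)-p)/(n-i); t=-(yt-y)/(n-i)
            ty=np.array([np.cos(y),np.sin(y),0]); tx=np.array([np.cos(y-np.pi/2),np.sin(y-np.pi/2),0])*-1
            tx=np.cross(ty,[0,0,-1.])
            v=np.round([dd@tx*1000,dd@ty*1000,-dd[2]*1000],1); t=round(t,3)
            print("%.1f %.1f %.1f %.3f"%(*v,t))
            p=p+(tx*v[0]+ty*v[1])/1000+np.array([0,0,-v[2]/1000]); y-=t
E
python3 - <<'E'
from h import *
o=r.get_obs();y,M=yawy(o['orientation']);print(y,M.round(3))
plan([((.25,.60,.33),y),((.521,-.004,.33),-.097),((.521,-.004,.183),-.097)])
E
```

```text
1.2660706355032636 [[-0.954  0.3   -0.   ]
 [ 0.3    0.954 -0.002]
 [-0.    -0.002 -1.   ]]
-- to [0.25 0.6  0.33] 1.266 rows 3
-19.5 -9.0 -33.2 -0.000
-19.5 -9.0 -33.2 -0.000
-19.4 -9.1 -33.2 -0.000
-- to [ 0.521 -0.004  0.33 ] -0.097 rows 12
-36.6 -41.2 -0.0 0.114
-41.1 -36.8 -0.0 0.114
-45.0 -31.9 -0.0 0.114
-48.4 -26.6 -0.0 0.113
-51.0 -20.9 -0.0 0.114
-53.1 -15.0 -0.0 0.113
-54.5 -8.9 -0.0 0.114
-55.1 -2.7 -0.0 0.113
-55.0 3.6 -0.0 0.114
-54.3 9.8 -0.0 0.113
-52.9 15.9 -0.0 0.114
-50.7 21.7 -0.0 0.113
-- to [ 0.521 -0.004  0.183] -0.097 rows 3
0.0 0.0 49.0 0.000
0.0 0.0 49.0 0.000
0.0 0.0 49.0 0.000
```

Emit:
carry_out(
  motion="0 -19.5 -9 -33; 0 -19.5 -9 -33; 0 -19.5 -9 -33; 0 -36.6 -41.2 0 0.114; 0 -41.1 -36.8 0 0.114; 0 -45 -31.9 0 0.114; 0 -48.4 -26.6 0 0.114; 0 -51 -20.9 0 0.114",
  newtons=40,
)

```text
invalid input at $.motion[0]: expected 5 numbers
```

Emit:
carry_out(
  motion="0 -53 -15 0 0.113; 0 -54.5 -9 0 0.113; 0 -55 -2.7 0 0.113; 0 -55 3.6 0 0.113; 0 -54.3 9.8 0 0.113; 0 -53 16 0 0.113; 0 -50.5 21.7 0 0.113; 0 0 0 0 0",
)

```text
clock: 1.1
tcp_pos: [0.5306, 0.4271, 0.231]
orientation: [1.648, 2.67, -0.002]
contact_force: [0.3, -0.1, -0.3]
grip_width: 0.0854
```

```bash
python3 - <<'E'
from h import *
snap("scene","s1",(210,60,370,260),3)
o=r.get_obs();print(o['clock'],o['joints'].round(3),o['tcp_pos'])
y,M=yawy(o['orientation']);print(y)
plan([((.521,-.004,.183),-.097)])
# scene red dot triangulation from initial images
s=cv2.imread("pics/scene0.png");hsv=cv2.cvtColor(s,cv2.COLOR_BGR2HSV)
m=((cv2.inRange(hsv,(0,120,100),(8,255,255))|cv2.inRange(hsv,(170,120,100),(180,255,255)))>0)
m[:135]=0;m[146:]=0;m[:,:275]=0;m[:,290:]=0
us=np.argwhere(m).mean(0)[::-1];ut=proj("top",[.52082,-.00432,.22]);print(us,ut,tri(us,ut))
E
```

```text
1.15 [-0.971  0.497  0.282  1.554 -0.147  1.112 -0.186] [0.52771864 0.4301096  0.23078425]
0.47031749306811227
-- to [ 0.521 -0.004  0.183] -0.097 rows 8
-48.0 -25.3 6.0 0.071
-49.7 -21.9 6.0 0.071
-51.1 -18.3 6.0 0.071
-52.3 -14.6 6.0 0.071
-53.1 -10.9 5.9 0.071
-53.8 -7.1 6.0 0.071
-54.2 -3.2 5.9 0.071
-54.2 0.6 6.0 0.070
[281.8  140.25] [267.50048937 190.99969119] [ 0.5206404  -0.00416817  0.21963554]
```

View pics/s1.png

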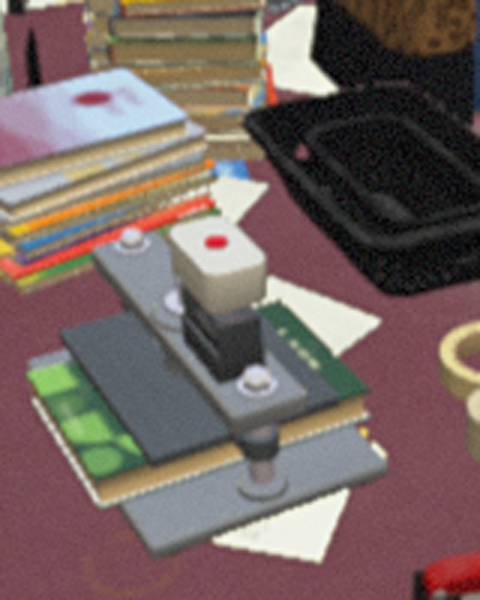

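The first call was refused because some rows lacked a twist value, but the second ran harmlessly. The picture shows the press undisturbed. The stamp's red dot triangulates to z=0.2196, against 0.221 expected.

```bash
python3 - <<'E'
from h import *
o=r.get_obs()
plan([((.521,-.004,.33),-.097),((.521,-.004,.183),-.097)],step=60)
E
```

```text
-- to [ 0.521 -0.004  0.33 ] -0.097 rows 8
-48.0 -25.3 -12.4 0.071
-49.7 -21.9 -12.4 0.071
-51.1 -18.3 -12.4 0.071
-52.3 -14.6 -12.4 0.071
-53.1 -10.9 -12.4 0.071
-53.8 -7.1 -12.4 0.071
-54.2 -3.2 -12.4 0.071
-54.2 0.6 -12.4 0.070
-- to [ 0.521 -0.004  0.183] -0.097 rows 3
-0.0 -0.0 49.0 0.000
-0.0 -0.0 49.0 0.000
-0.0 -0.0 49.0 0.000
```

Emit:
carry_out(
  motion="0 -48 -25.3 -12.4 0.071; 0 -49.7 -22 -12.4 0.071; 0 -51 -18.3 -12.4 0.071; 0 -52.3 -14.6 -12.4 0.071; 0 -53 -11 -12.4 0.071; 0 -53.8 -7 -12.4 0.071; 0 -54 -3.2 -12.4 0.071; 0 -54 0.6 -12.4 0.07",
  newtons=40,
)

```text
clock: 2.15
tcp_pos: [0.5202, -0.0008, 0.3308]
orientation: [-2.32, -2.118, -0.001]
contact_force: [0.6, 1.1, 0.3]
grip_width: 0.0855
```

```bash
python3 - <<'E'
from h import *
grab_frame("top")
grab_frame("top")
plan([((.521,-.004,.25),-.097),((.521,-.004,.183),-.097)],step=60)
o=r.get_obs();print(o['tcp_pos'],o['qvel'].round(3),o['joints'].round(2))
E
```

```text
-- to [ 0.521 -0.004  0.25 ] -0.097 rows 2
1.3 0.0 41.1 -0.002
1.3 0.1 41.1 -0.002
-- to [ 0.521 -0.004  0.183] -0.097 rows 2
-0.0 -0.0 33.5 0.000
-0.0 -0.0 33.5 0.000
[ 0.52066502 -0.00654179  0.33215656] [-0.046  0.026 -0.094  0.009 -0.041 -0.018 -0.019] [-0.62  0.13  0.58  1.82 -0.08  1.21 -0.12]
```

Emit:
carry_out(
  motion="0 1.3 0 41 0; 0 1.3 0 41 0; 0 0 0 34 0; 0 0 0 33 0; 0 0 0 0 0; 1 0 0 0 0; 1 0 0 0 0; 1 0 0 0 0",
  newtons=40,
)

```text
clock: 3.25
tcp_pos: [0.522, 0.0021, 0.1831]
orientation: [2.321, 2.117, 0.004]
contact_force: [-2.7, 0.3, 6.9]
grip_width: 0.0497
```

```bash
python3 - <<'E'
from h import *
snap("scene","s2",(210,60,370,260),3)
o=r.get_obs();print(o['clock'],o['tcp_pos'],o['grip_width'],o['contact_force'],yawy(o['orientation'])[0])
E
```

```text
3.3 [0.52197157 0.00214751 0.18306008] 0.049696108977994174 [-1.75771624  1.81749692  6.43965473] -0.09179960108124877
```

View pics/s2.png

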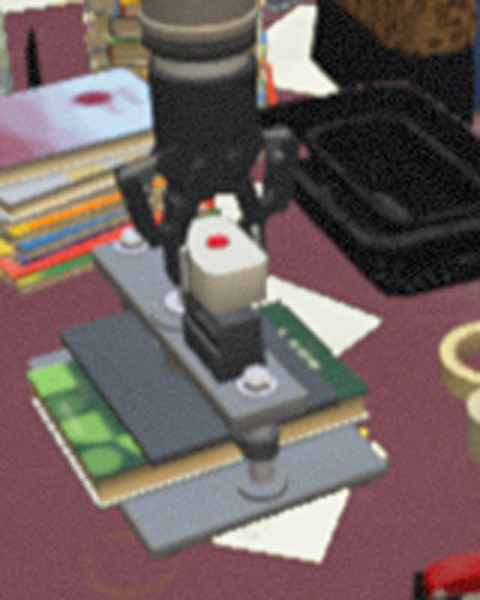

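```bash
python3 - <<'E'
from h import *
for p in((150,210),(148,150),(150,260),(157,240)): print(p,onz("top",p,0.0),onz("top",p,.06))
for P in((.55,.26,0),(.55,.30,0),(.55,.22,0),(.50,.26,.0)): print(P,proj("top",P))
plan([((.522,.002,.258),-.0918),((.551,.266,.258),-.0918),((.551,.266,.066),-.0918)],step=58)
E
```

```text
(150, 210) [0.49725421 0.35939875 0.        ] [0.49143246 0.33757003 0.06      ]
(148, 150) [0.67461981 0.37211891 0.        ] [0.66082326 0.34971826 0.06      ]
(150, 260) [0.35368457 0.35385598 0.        ] [0.35431807 0.33227648 0.06      ]
(157, 240) [0.41054828 0.33597687 0.        ] [0.40862505 0.31520126 0.06      ]
(0.55, 0.26, 0) [184.91509403 191.77504385]
(0.55, 0.3, 0) [171.15039761 191.84577549]
(0.55, 0.22, 0) [198.67491063 191.70433729]
(0.5, 0.26, 0.0) [184.4053702  208.87199108]
-- to [0.522 0.002 0.258] -0.092 rows 2
-0.1 0.0 -37.5 0.000
-0.0 0.0 -37.4 0.000
-- to [0.551 0.266 0.258] -0.092 rows 5
53.1 0.9 -0.0 0.000
53.1 1.0 -0.0 0.000
53.1 0.9 -0.0 0.000
53.1 1.0 -0.0 0.000
53.1 0.9 -0.0 0.000
-- to [0.551 0.266 0.066] -0.092 rows 4
0.0 0.0 48.0 0.000
0.0 0.0 48.0 0.000
0.0 0.0 48.0 0.000
0.0 0.0 48.0 0.000
```

Emit:
carry_out(
  motion="1 0 0 -25 0; 1 0 0 -50 0; 1 30 0.5 0 0; 1 53 1 0 0; 1 53 1 0 0; 1 53 1 0 0; 1 53 1 0 0; 1 23.5 0.5 0 0",
)

```text
clock: 4.3
tcp_pos: [0.5498, 0.2699, 0.2566]
orientation: [-2.316, -2.122, -0.001]
contact_force: [-0.0, 0.1, -1.5]
grip_width: 0.0493
```

```bash
python3 - <<'E'
from h import *
snap("top","t3",(120,120,320,260),4)
plan([((.551,.266,.068),-.097)],step=45)
o=r.get_obs();print(o['clock'],o['tcp_pos'],o['grip_width'],o['contact_force'],yawy(o['orientation'])[0])
E
```

```text
-- to [0.551 0.266 0.068] -0.097 rows 5
-1.2 0.3 37.7 0.002
-1.2 0.4 37.7 0.002
-1.2 0.3 37.7 0.002
-1.1 0.4 37.7 0.003
-1.2 0.3 37.6 0.002
4.35 [0.54980403 0.27200068 0.25641352] 0.0497084780766232 [ 1.18417612  3.1712792  -0.80199815] -0.08558899809635888
```

View pics/t3.png

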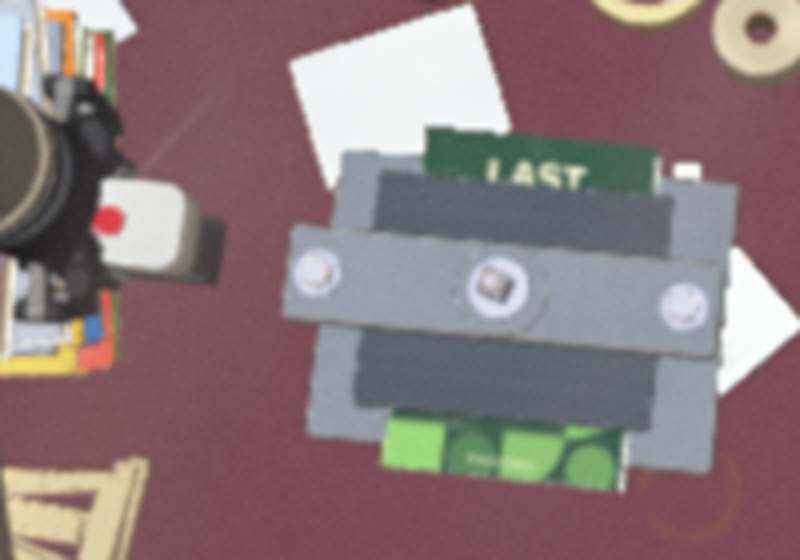

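The stamp is held level, left of the press; its red dot is at about px (147,175). The spindle and both nuts are now unobstructed. I'll lower the stamp.

Emit:
carry_out(
  motion="1 -2 0.5 40 0; 1 -2 0.5 40 0; 1 -1 0.5 40 0; 1 -1 0 40 0; 1 0 0 20 0; 1 0 0 7 0; 1 0 0 2 0; 1 0 0 0 0",
)

```text
clock: 5.35
tcp_pos: [0.5521, 0.2595, 0.0686]
orientation: [2.321, 2.116, 0.002]
contact_force: [-0.5, 0.6, -0.3]
grip_width: 0.0493
```

```bash
python3 - <<'E'
from h import *
snap("scene","s4",(150,60,370,260),3)
o=r.get_obs();print(o['clock'],o['tcp_pos'],o['grip_width'],o['contact_force'],yawy(o['orientation'])[0])
t=cv2.imread("pics/t3_full.png")
cv2.imwrite("pics/sq.png",cv2.resize(t[176:208,226:264],None,fx=16,fy=16,interpolation=cv2.INTER_CUBIC))
E
```

```text
5.4 [0.55211898 0.2596855  0.06859735] 0.04928520640560656 [ 0.16042897 -0.14080109 -1.74085992] -0.0922516409967521
```

View pics/s4.png

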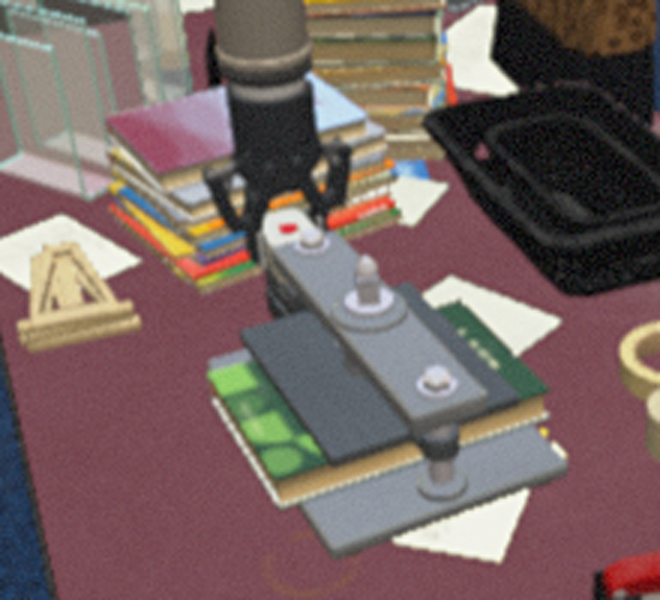

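View pics/sq.png

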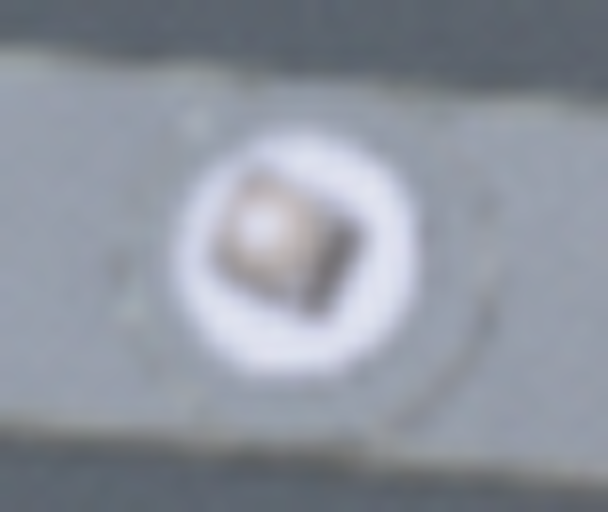

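Emit:
carry_out(
  motion="1 2 0 2 0; 1 1 0 1.5 0; 1 0 0 0.5 0; 1 0 0 0 0; 0 0 0 0 0; 0 0 0 0 0; 0 0 0 0 0; 0 0 0 0 0",
)

```text
clock: 6.4
tcp_pos: [0.5516, 0.2626, 0.0633]
orientation: [-2.321, -2.117, 0.0]
contact_force: [-0.9, -0.7, 0.2]
grip_width: 0.0854
```

```bash
python3 - <<'E'
from h import *
snap("scene","s5",(150,60,370,260),3)
o=r.get_obs();print(o['clock'],o['tcp_pos'],o['grip_width'],o['contact_force'],yawy(o['orientation'])[0])
g=lambda x,y:((x+.5)/16-.5+226,(y+.5)/16-.5+176)
def ang(a,b,z): 
    A,B=onz("top",g(*a),z),onz("top",g(*b),z); return np.degrees(np.arctan2(*(B-A)[:2][::-1]))%90
print(ang((360,235),(320,315),.14),ang((320,315),(215,265),.15),ang((255,170),(360,235),.15))
print("washer c",onz("top",g(297,254),.130))
print("tip",onz("top",g(262,225),.168))
t=cv2.imread("pics/t3_full.png")
for z,zz in ((.135,None),):
    f=lambda x,y,x0,y0,k:((x+.5)/k-.5+x0,(y+.5)/k-.5+y0)
    A=onz("top",f(316,270,120,120,4),z);B=onz("top",f(684,303,120,120,4),z);print(A,B,(A+B)/2)
# scene tip: crop (150,60) k3
print(tri(f(366,263,150,60,3),g(262,225)))
print("from s4 shoulder",onz("scene",f(369,302,150,60,3),.13))
E
```

```text
6.45 [0.55168104 0.26257906 0.06335779] 0.08539041134833389 [-0.13140458  0.08705595 -0.57063379] -0.09196250681327946
64.21405653999736 64.24004828001524 57.97279898113244
washer c [0.53241949 0.06702521 0.13      ]
tip [0.53191466 0.06656698 0.168     ]
[0.54367612 0.18543206 0.135     ] [ 0.52062032 -0.05561906  0.135     ] [0.53214822 0.0649065  0.135     ]
[0.53198986 0.06750093 0.16380208]
from s4 shoulder [0.52929599 0.06408142 0.13      ]
```

View pics/s5.png

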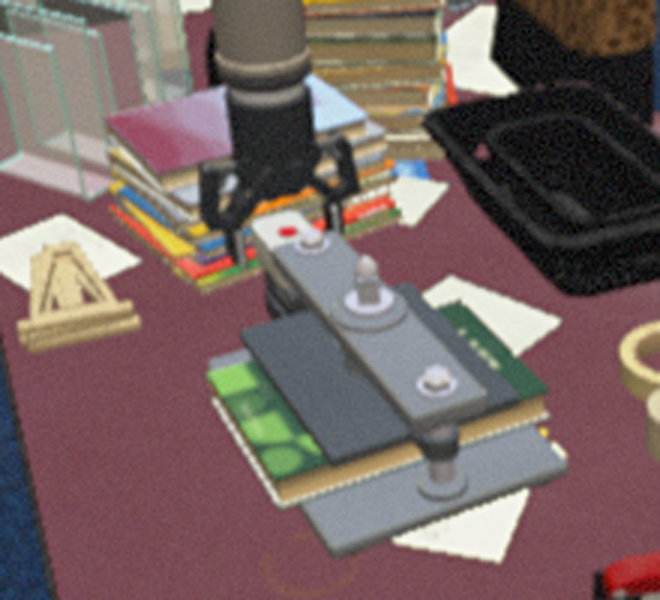

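The stamp stands released and upright left of the press. Next is the wheel.

```bash
python3 - <<'E'
from h import *
plan([((.5517,.2626,.20),-.092),((.54,.20,.28),.0),((.470,-.303,.20),.527)],step=58)
print(r.get_obs()['joints'].round(2))
E
```

```text
-- to [0.5517 0.2626 0.2   ] -0.092 rows 3
0.0 0.0 -45.5 0.000
0.0 0.0 -45.6 0.000
0.0 0.0 -45.5 0.000
-- to [0.54 0.2  0.28] 0.0 rows 2
-31.7 -2.9 -40.0 -0.046
-31.5 -4.4 -40.0 -0.046
-- to [ 0.47  -0.303  0.2  ] 0.527 rows 9
-55.9 -7.8 8.9 -0.059
-55.3 -11.1 8.9 -0.058
-54.6 -14.2 8.9 -0.059
-53.7 -17.5 8.9 -0.058
-52.6 -20.5 8.9 -0.059
-51.2 -23.6 8.9 -0.058
-49.8 -26.5 8.9 -0.059
-48.2 -29.4 8.8 -0.058
-46.3 -32.2 8.9 -0.059
[-0.82  0.6   0.36  1.86 -0.3   0.74 -0.37]
```

Emit:
carry_out(
  motion="0 0 0 -25 0; 0 0 0 -50 0; 0 0 0 -50 0; 0 -31.5 -3 -50 -0.046; 0 -31.5 -4.5 -40 -0.046; 0 -56 -8 5 -0.059; 0 -55 -11 5 -0.059; 0 -54.5 -14 5 -0.059",
)

```text
clock: 7.45
tcp_pos: [0.5162, 0.0312, 0.2636]
orientation: [2.014, 2.411, 0.001]
contact_force: [0.8, -1.2, -0.6]
grip_width: 0.0849
```

Emit:
carry_out(
  motion="0 -53.5 -17.5 10 -0.059; 0 -52.5 -20.5 10 -0.058; 0 -51 -23.5 10 -0.058; 0 -50 -26.5 10 -0.058; 0 -48 -29.5 10 -0.058; 0 -46.5 -32 10 -0.058; 0 0 0 0 0; 0 0 0 0 0",
)

```text
clock: 8.45
tcp_pos: [0.4702, -0.3018, 0.2033]
orientation: [-1.568, -2.721, -0.001]
contact_force: [-0.3, 0.7, -0.6]
grip_width: 0.0853
```

```bash
python3 - <<'E'
from h import *
snap("scene","s6",(150,60,430,340),2.1)
o=r.get_obs();print(o['clock'],o['tcp_pos'],o['contact_force'],yawy(o['orientation'])[0],o['joints'].round(2))
plan([((.470,-.303,.022),.527)],step=45)
E
```

```text
8.5 [ 0.47075785 -0.30093024  0.2033902 ] [ 0.25378173 -0.22890162  0.32327041] 0.5270422417678821 [-0.02  0.36  0.6   1.9  -0.24  0.96  1.22]
-- to [ 0.47  -0.303  0.022] 0.527 rows 5
-0.3 -0.3 36.3 0.000
-0.3 -0.3 36.3 0.000
-0.3 -0.4 36.3 0.000
-0.3 -0.3 36.2 0.000
-0.2 -0.4 36.3 0.000
```

View pics/s6.png

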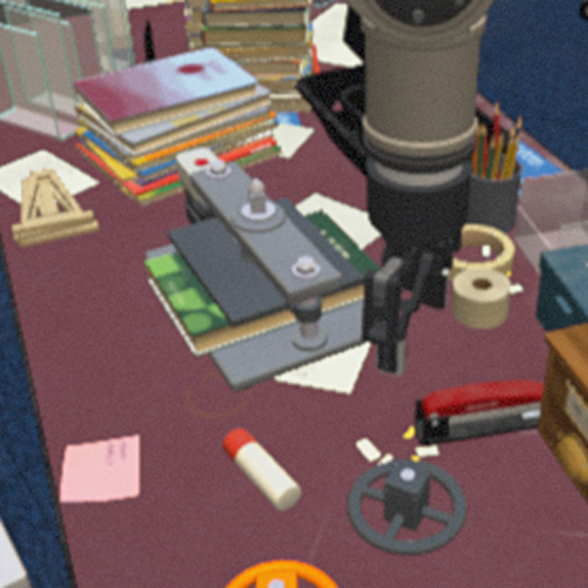

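Emit:
carry_out(
  motion="0 -0.5 -0.5 40 0; 0 -0.5 -0.5 50 0; 0 -0.5 -0.5 50 0; 0 0 -0.2 30 0; 0 0 0 10 0; 0 0 0 0 0; 1 0 0 0 0; 1 0 0 0 0",
  newtons=60,
)

```text
clock: 9.5
tcp_pos: [0.4705, -0.3045, 0.0247]
orientation: [1.566, 2.721, 0.001]
contact_force: [0.3, -0.1, -0.1]
grip_width: 0.0517
```

```bash
python3 - <<'E'
from h import *
snap("scene","s7",(270,150,430,340),3)
o=r.get_obs();print(o['clock'],o['tcp_pos'],o['grip_width'],o['contact_force'],o['moment'],yawy(o['orientation'])[0],o['joints'].round(2))
E
```

```text
9.55 [ 0.47029736 -0.30447333  0.02451255] 0.044013864293303354 [0.1572161  0.95993629 0.21154001] [ 0.00923842 -0.00413726 -0.0483174 ] 0.526109390085409 [ 0.12  0.62  0.44  2.   -0.45  0.62  1.39]
```

View pics/s7.png

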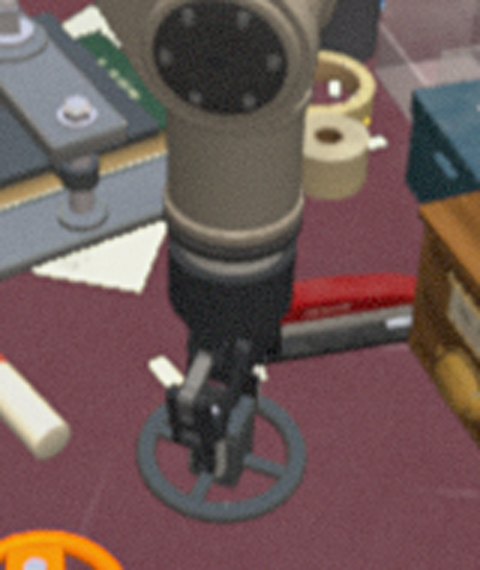

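Emit:
carry_out(
  motion="1 0 0 0 0; 1 0 0 0 0; 1 0 0 0 0; 1 0 0 -5 0; 1 0 0 -30 0; 1 0 0 -50 0; 1 0 0 -50 0; 1 0 0 -50 0",
  newtons=100,
)

```text
clock: 10.55
tcp_pos: [0.4687, -0.3038, 0.2096]
orientation: [-1.567, -2.721, 0.0]
contact_force: [1.3, 0.2, -4.1]
grip_width: 0.0326
```

```bash
python3 - <<'E'
from h import *
snap("scene","s8",(270,100,430,290),3)
o=r.get_obs();print(o['clock'],o['tcp_pos'],o['grip_width'],o['contact_force'],o['moment'],yawy(o['orientation'])[0],o['joints'].round(2))
p=o['tcp_pos']
plan([((.5315,.066,.222),1.10)],step=55)
E
```

```text
10.6 [ 0.4714908  -0.30642409  0.21619031] 0.03258978204580892 [ 1.80338184 -2.24940373  1.31326759] [-0.20280676 -0.20844747  0.04991901] 0.524473862596713 [-0.03  0.35  0.63  1.88 -0.24  0.98  1.23]
-- to [0.5315 0.066  0.222 ] 1.1 rows 7
41.8 34.1 -0.8 -0.082
38.8 37.4 -0.8 -0.082
35.6 40.4 -0.8 -0.082
32.2 43.2 -0.9 -0.082
28.6 45.7 -0.8 -0.083
24.7 47.9 -0.9 -0.082
20.7 49.7 -0.8 -0.083
```

View pics/s8.png

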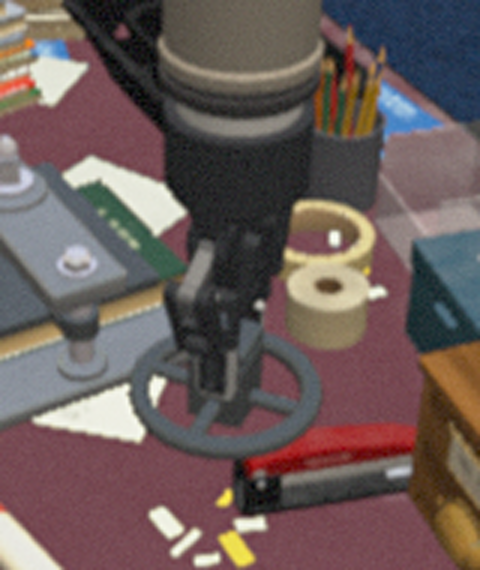

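Emit:
carry_out(
  motion="1 20 16 -3 0; 1 40 36 -3 -0.1; 1 37 39 0 -0.1; 1 33.5 42 0 -0.1; 1 29.5 45 0 -0.1; 1 25 48 0 -0.1; 1 20 49 0 -0.076; 1 9 25 0 0",
)

```text
clock: 11.6
tcp_pos: [0.5322, 0.0681, 0.2139]
orientation: [-0.722, -3.056, -0.001]
contact_force: [0.3, -0.7, -3.7]
grip_width: 0.0324
```

Emit:
carry_out(
  motion="1 0 0 0 0; 1 0 0 0 0; 1 0 0 0 0; 1 0 0 0 0; 1 0 0 0 0; 1 0 0 0 0; 1 0 0 0 0; 1 0 0 0 0",
)

```text
clock: 12.6
tcp_pos: [0.5328, 0.0646, 0.2145]
orientation: [0.73, 3.056, 0.0]
contact_force: [0.8, -0.4, -3.2]
grip_width: 0.0327
```

```bash
python3 - <<'E'
from h import *
snap("scene","s9",(180,50,380,250),3)
o=r.get_obs();print(o['clock'],o['tcp_pos'],o['grip_width'],o['contact_force'],o['moment'],yawy(o['orientation']),o['joints'].round(2))
plan([((.5315,.066,.222),1.10)],step=30)
E
```

```text
12.65 [0.53277086 0.06466957 0.21447657] 0.032753132228158684 [-0.36305646  0.21409686 -3.71581837] [-0.02358068 -0.00063088 -0.04695158] (np.float64(1.1020653818371888), array([[-8.92142307e-01,  4.51754472e-01, -3.37384206e-05],
       [ 4.51754471e-01,  8.92142308e-01,  3.46811758e-05],
       [ 4.57668487e-05,  1.56990619e-05, -9.99999999e-01]])) [-0.55  0.28  0.37  1.92 -0.12  0.96  0.98]
-- to [0.5315 0.066  0.222 ] 1.1 rows 1
1.7 0.6 -7.5 0.002
```

View pics/s9.png

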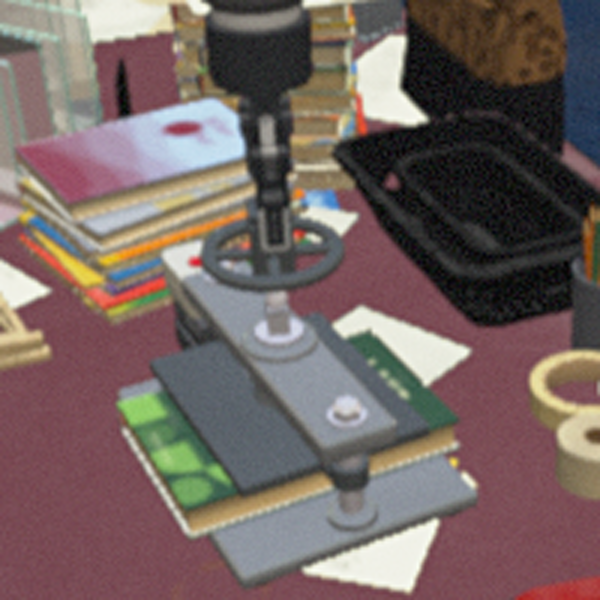

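```bash
python3 - <<'E'
from h import *
s=cv2.imread("pics/s9_full.png")
cv2.imwrite("pics/z9.png",cv2.resize(s[115:175,240:305],None,fx=9,fy=9,interpolation=cv2.INTER_CUBIC))
for P in((.5315,.066,.13),(.5315,.066,.154),(.5315,.066,.168),(.5328,.0647,.19),(.5328,.0647,.207)):
    print(P,(proj("scene",P)-[240,115]+.5)*9-.5)
E
```

```text
(0.5315, 0.066, 0.13) [301.523596   406.38452685]
(0.5315, 0.066, 0.154) [295.05753958 329.55673658]
(0.5315, 0.066, 0.168) [291.20675667 283.80286097]
(0.5328, 0.0647, 0.19) [291.86434597 211.0097835 ]
(0.5328, 0.0647, 0.207) [287.05399619 153.08338029]
```

View pics/z9.png

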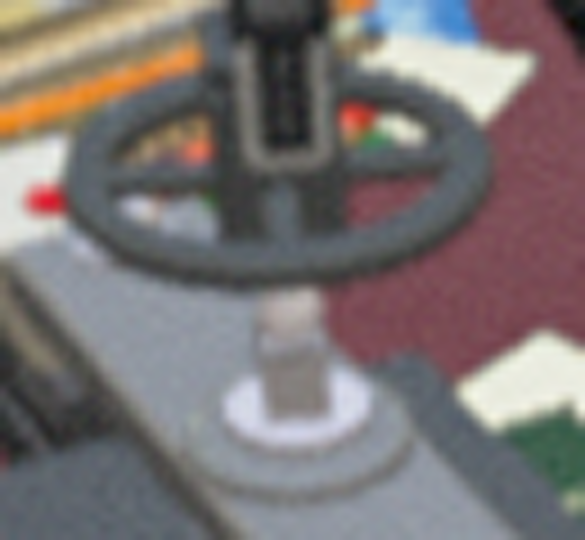

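Emit:
carry_out(
  motion="1 0 0 10 0; 1 0 0 10 0; 1 0 0 5 0; 1 0 0 3 0; 1 0 0 2 0; 1 0 0 2 0; 1 0 0 0 0; 1 0 0 0 0",
)

```text
clock: 13.65
tcp_pos: [0.5331, 0.0649, 0.1827]
orientation: [0.729, 3.055, 0.001]
contact_force: [1.6, 1.9, -5.1]
grip_width: 0.0326
```

```bash
python3 - <<'E'
from h import *
o=r.get_obs();print(o['clock'],o['tcp_pos'],o['grip_width'],o['contact_force'],o['moment'],yawy(o['orientation'])[0],o['joints'].round(2))
E
```

```text
13.65 [0.53306968 0.06492692 0.18265743] 0.032608093427572565 [ 1.62014113  1.92279975 -5.05761964] [ 0.34495963 -0.40611963 -0.0199293 ] 1.1022114068129956 [-0.53  0.32  0.36  1.96 -0.14  0.89  1.  ]
```

Emit:
carry_out(
  motion="1 0 0 2 0; 1 0 0 2 0; 1 0 0 2 0; 1 0 0 1 0; 1 0 0 1 0; 1 0 0 0 0; 1 0 0 0 0; 1 0 0 0 0",
)

```text
clock: 14.65
tcp_pos: [0.5331, 0.065, 0.1747]
orientation: [0.729, 3.055, 0.001]
contact_force: [2.4, 4.5, -1.4]
grip_width: 0.0328
```

```bash
python3 - <<'E'
from h import *
o=r.get_obs();print(o['clock'],o['tcp_pos'],o['grip_width'],o['contact_force'],o['moment'],yawy(o['orientation'])[0],o['joints'].round(2))
E
```

```text
14.65 [0.53309361 0.06498628 0.17468918] 0.03278874236840208 [ 2.38994762  4.51760336 -1.35302315] [ 1.1239306  -0.54881102  0.03899797] 1.1021753659514237 [-0.53  0.33  0.36  1.96 -0.15  0.88  1.01]
```

Emit:
carry_out(
  motion="1 0 0.7 1 0; 1 0 0.5 1 0; 1 0 0 1 0; 1 0 0 1 0; 1 0 0 1 0; 1 0 0 0 0; 1 0 0 0 0; 1 0 0 0 0",
)

```text
clock: 15.65
tcp_pos: [0.5331, 0.0656, 0.1693]
orientation: [-0.73, -3.055, 0.001]
contact_force: [2.3, 2.5, -5.3]
grip_width: 0.0323
```

```bash
python3 - <<'E'
from h import *
o=r.get_obs();print(o['clock'],o['tcp_pos'],o['grip_width'],o['contact_force'],o['moment'],yawy(o['orientation'])[0],o['joints'].round(2))
E
```

```text
15.65 [0.53310845 0.06555196 0.16926015] 0.032253201190513094 [ 2.31713239  2.4803504  -5.32768423] [ 0.68882874 -0.51462161 -0.00212244] 1.1019130596036935 [-0.53  0.33  0.36  1.97 -0.15  0.87  1.01]
```

Emit:
carry_out(
  motion="1 0 0.5 2 0; 1 0 0.3 2 0; 1 0 0 2 0; 1 0 0 2 0; 1 0 0 2 0; 1 0 0 2 0; 1 0 0 0 0; 1 0 0 0 0",
)

```text
clock: 16.65
tcp_pos: [0.5337, 0.0664, 0.1575]
orientation: [0.73, 3.056, 0.0]
contact_force: [-0.4, 0.1, -3.9]
grip_width: 0.0327
```

```bash
python3 - <<'E'
from h import *
snap("scene","s10",(180,50,380,250),3)
o=r.get_obs();print(o['clock'],o['tcp_pos'],o['grip_width'],o['contact_force'],o['moment'],yawy(o['orientation'])[0],o['joints'].round(2))
E
```

```text
16.7 [0.53374343 0.06641894 0.15756668] 0.03224821631180833 [-0.08454173 -0.24632094 -3.89158565] [-0.03489711 -0.01889379  0.0297666 ] 1.1020011497631013 [-0.53  0.35  0.35  1.98 -0.16  0.84  1.02]
```

View pics/s10.png

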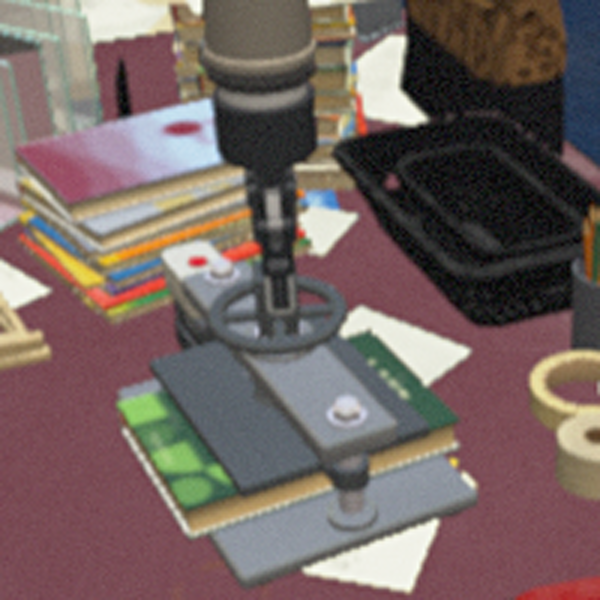

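Emit:
carry_out(
  motion="1 0 0 1 0; 1 0 0 1 0; 1 0 0 1 0; 1 0 0 1 0; 1 0 0 0 0; 1 0 0 0 0; 1 0 0 0 0; 1 0 0 0 0",
)

```text
clock: 17.7
tcp_pos: [0.5338, 0.0664, 0.1545]
orientation: [-0.73, -3.056, -0.001]
contact_force: [-3.5, -0.7, 6.6]
grip_width: 0.0324
```

```bash
python3 - <<'E'
from h import *
o=r.get_obs();print(o['clock'],o['tcp_pos'],o['grip_width'],o['contact_force'],o['moment'],yawy(o['orientation'])[0],o['joints'].round(2))
E
```

```text
17.7 [0.53376664 0.06640014 0.15450539] 0.03243386546372396 [-3.52538808 -0.74417324  6.59968612] [-0.19417104  1.01565755 -0.01648289] 1.1018106045918938 [-0.52  0.36  0.35  1.98 -0.16  0.83  1.02]
```

Emit:
carry_out(
  motion="1 0 0 0 0; 1 0 0 0 0.1; 1 0 0 0 0.12; 1 0 0 0 0.12; 1 0 0 0 0.12; 1 0 0 0 0.12; 1 0 0 0 0.12; 1 0 0 0 0.1",
)

```text
clock: 18.7
tcp_pos: [0.532, 0.0651, 0.1545]
orientation: [-1.865, -2.525, 0.004]
contact_force: [-9.8, -4.2, 13.9]
grip_width: 0.0326
```

```bash
python3 - <<'E'
from h import *
o=r.get_obs();print(o['clock'],o['tcp_pos'],o['grip_width'],o['contact_force'],o['moment'],yawy(o['orientation'])[0],o['joints'].round(2))
E
```

```text
18.7 [0.532049   0.06511222 0.15445055] 0.03261259185551988 [-9.80038544 -4.1591992  13.92834413] [-0.9334159   2.36698134  0.41630949] 0.2985951693763882 [-0.67  0.38  0.54  1.99 -0.26  0.85  0.31]
```

The torque is 0.42 N m and the side force is along tool −y, so the wheel axis sits about 3.5 mm toward tool +x of the TCP. I'll orbit to compensate while winding.

Emit:
carry_out(
  motion="1 0 -0.8 0 0; 1 0 -0.8 0 0; 1 0 -0.4 0 0.1; 1 0 -0.4 0 0.1; 1 0 -0.4 0 0.1; 1 0 -0.4 0 0.1; 1 0 -0.2 0 0.05; 1 0 0 0 0",
)

```text
clock: 19.7
tcp_pos: [0.5307, 0.0651, 0.1545]
orientation: [2.38, 2.05, 0.0]
contact_force: [-3.2, -3.2, 7.8]
grip_width: 0.0324
```

```bash
python3 - <<'E'
from h import *
o=r.get_obs();print(o['clock'],o['tcp_pos'],o['grip_width'],o['contact_force'],o['moment'],yawy(o['orientation'])[0],o['joints'].round(2))
snap("scene","s11",(180,50,380,250),3)
E
```

```text
19.7 [0.5306568  0.06507515 0.1545238 ] 0.03244254063199599 [-3.18768387 -3.16631581  7.78240581] [-0.44758937  0.96634707  0.04153206] -0.14865447338106252 [-0.76  0.4   0.65  2.   -0.32  0.85 -0.08]
```

View pics/s11.png

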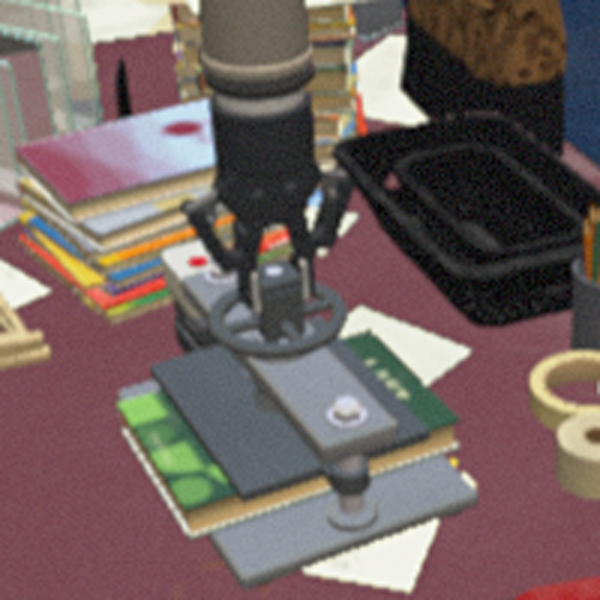

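Emit:
carry_out(
  motion="1 -0.4 -0.7 0 0.08; 1 0 -0.35 0 0.08; 1 0 -0.35 0 0.08; 1 0 -0.35 0 0.08; 1 0 -0.35 0 0.08; 1 0 -0.3 0 0.08; 1 0 -0.3 0 0.08; 1 0 -0.3 0 0.08",
)

```text
clock: 20.75
tcp_pos: [0.5295, 0.0663, 0.1546]
orientation: [2.896, 1.208, 0.004]
contact_force: [1.9, -4.1, 0.8]
grip_width: 0.0324
```

```bash
python3 - <<'E'
from h import *
o=r.get_obs();print(o['clock'],o['tcp_pos'],o['grip_width'],o['contact_force'],o['moment'],o['tau'].round(2)[-1],yawy(o['orientation'])[0],o['joints'].round(2))
E
```

```text
20.75 [0.52946789 0.06633613 0.15463215] 0.032397378351772754 [ 1.86850941 -4.12826759  0.7999603 ] [-0.67249658 -0.42128481  3.52250272] -2.78 -0.7806804945262923 [-0.88  0.44  0.82  2.01 -0.42  0.86 -0.61]
```

Emit:
carry_out(
  motion="1 0 0 0 -0.006; 1 0 0 0 0; 1 0 0 0 0; 0 0 0 0 0; 0 0 0 0 0; 0 0 0 0 0; 0 0 0 0 0; 0 0 0 0 0",
)

```text
clock: 21.75
tcp_pos: [0.5275, 0.0665, 0.1534]
orientation: [-2.9, -1.207, 0.0]
contact_force: [0.5, -0.8, -0.3]
grip_width: 0.0856
```

```bash
python3 - <<'E'
from h import *
o=r.get_obs();print(o['clock'],o['tcp_pos'],o['grip_width'],o['contact_force'],o['moment'],yawy(o['orientation'])[0])
E
```

```text
21.75 [0.52746869 0.06649162 0.15343321] 0.08557022630997937 [ 0.54415018 -0.81056591 -0.32825021] [-0.01638247 -0.01544885 -0.01502504] -0.7822746418876504
```

Released, with forces near zero. Now straight up, then look.

Emit:
carry_out(
  motion="0 0 0 -15 0; 0 0 0 -30 0; 0 0 0 -40 0; 0 0 0 -50 0; 0 0 0 -30 0; 0 0 -50 -10 0; 0 -50 -30 0 0; 0 -50 0 0 0",
)

```text
clock: 22.75
tcp_pos: [0.3997, 0.0529, 0.3288]
orientation: [2.898, 1.214, 0.0]
contact_force: [0.5, -0.6, 0.5]
grip_width: 0.0854
```

```bash
python3 - <<'E'
from h import *
snap("scene","s12",(150,60,370,260),3)
snap("top","t12",(140,130,320,260),4)
o=r.get_obs();print(o['clock'],o['tcp_pos'],o['contact_force'])
E
```

```text
22.85 [0.39867691 0.04859219 0.32889687] [ 0.20944024  0.61272383 -0.52279943]
```

View pics/s12.png

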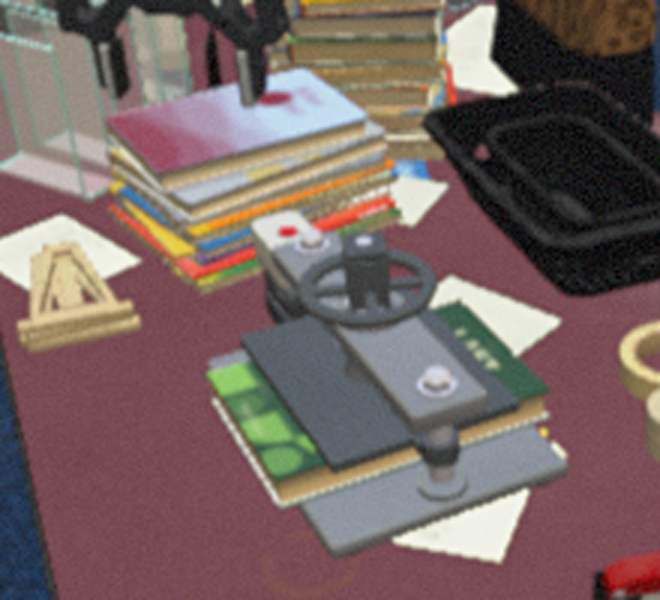

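View pics/t12.png

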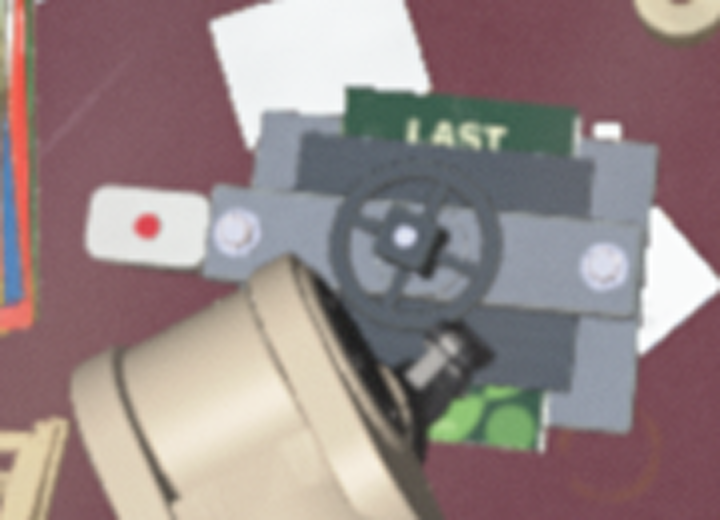

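The pictures show the wheel level on the spindle (boss dot at scene px ~(271,140), top px ~(241,189)). The stamp is upright at its place and the platen is lowered onto the book. I'll check the numbers.

```bash
python3 - <<'E'
from h import *
f=lambda x,y,x0,y0,k:((x+.5)/k-.5+x0,(y+.5)/k-.5+y0)
print("boss top",tri(f(363,241,150,60,3),f(405,236,140,130,4)),"want z .184")
print("stamp dot",tri(f(288,231,150,60,3),f(148,226,140,130,4)),"want z .103")
# book moved? difference of book corner patch, template shift via phaseCorrelate
for a,b,n,(x0,y0,x1,y1) in (("t3_full","t12_full","top",(222,148,290,166)),("s5_full","s12_full","scene",(218,180,250,228))):
    A=cv2.imread(f"pics/{a}.png",0)[y0:y1,x0:x1].astype(np.float32);B=cv2.imread(f"pics/{b}.png",0)[y0:y1,x0:x1].astype(np.float32)
    print(n,cv2.phaseCorrelate(A,B,cv2.createHanningWindow((x1-x0,y1-y0),cv2.CV_32F)))
# platen front corner nearest scene camera, before (s5) and after(s12), crop 150,60 k3
E
python3 - <<'E'
import cv2,numpy as np
a=cv2.imread("pics/s5_full.png")[150:235,210:345];b=cv2.imread("pics/s12_full.png")[150:235,210:345]
cv2.imwrite("pics/cmp.png",cv2.resize(np.vstack([a,b]),None,fx=3.5,fy=3.5,interpolation=cv2.INTER_CUBIC))
E
```

```text
boss top [0.53117747 0.06691856 0.18433266] want z .184
stamp dot [0.55112653 0.25310541 0.1028137 ] want z .103
top ((0.005972236709538947, -0.1747182403024521), 0.8964397311210632)
scene ((-0.16940051779495136, -0.07352875109108581), 0.9197936731701096)
```

View pics/cmp.png

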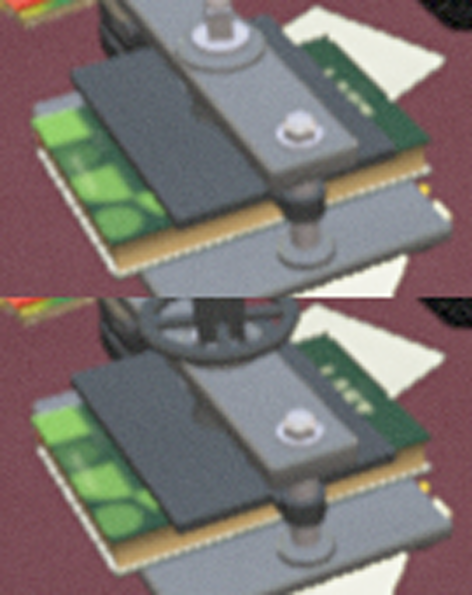

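```bash
python3 - <<'E'
from bench import r
print(r.hand_in()); print(r.get_obs()['clock'])
E
```

```text
the job is handed in; nothing more can be done
None
the job is handed in; nothing more can be done
```

I handed the job in at about 23 s of the 64 s allowed; no verdict was reported. The stamp is on the table left of the press, the handwheel is home on the spindle, and the platen is down on the book. The gripper had been opened and moved clear.

**Last checks:**
- **Wheel:** the top of its boss triangulates to z = 0.184 m, where 0.184 means fully home. It is within about 2 mm of where I measured the spindle axis.
- **Stamp:** the red dot on its cap triangulates to z = 0.103 m, so it stands upright on the table. By the estimated positions its cap clears the press base by only a few millimetres.
- **Grip:** the last moment reading about the vertical while winding was 3.5 N m, well above the 0.7 N m called firm. The pictures show the platen lowered onto the book. I did not measure the platen force itself.
- **Book:** its image moved less than 0.2 px between before and after, so it has not shifted.

**What went wrong:**
- The first move call was refused because some rows lacked a twist value, so the second ran on its own; it touched nothing.
- The wheel sat about 3.5 mm off centre in the grip. That put up to about 10 N of side force on the spindle until I corrected for it while winding.
- I wound it tighter than needed.
- I did not measure the stapler, glue stick and label roll again at the end; nothing came near them on the way.

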